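# Put the tea tin away and tip the box lid shut

## Robot

A 6-joint arm with a two-finger parallel gripper is mounted at the origin on a cart in front of the work surface, level with it; the furniture and walls round the work are solid. World frame = base frame: x ahead of the robot, y to its left, z up, the work surface at z = 0. Lengths are in m, angles in rad, forces in N, time in s.
With the tool pointing down it reaches from about 0.3 to 0.825 m from the base axis. Payload 5.4 kg.
Tool frame: the origin (TCP) lies at the very end of the fingers, on their centre line; the grasp point (between the pads) lies 19 mm behind it; z points along the fingers, y is the line along which they close (so a half turn about z gives the same grasp; the last joint's range is limited). The gripper opens to 92 mm and grips with 3 to 60 N. Pads are 20 mm wide; open, the fingers measure 128 mm over their backs; the gripper's body (75 mm by 189 mm) begins 69 mm behind the grasp point.
Start: joints at [-1.323, 0.158, 1.597, -0, 1.386, -0.21], TCP at [0.254, -0.516, 0.215] pointing down, gripper open.
Joint ranges: [-2.91, 2.91], [-0.94, 2.29], [0.18, 2.7], [-1.29, 4.43], [0.17, 2.64], [-3, 3]. Speed limits (rad/s): [2.57, 2.57, 3.14, 3.14, 3.14, 3.14].

## Interface

Orientations are given as a rotation vector (axis times angle).
In Python, from workcell import bot gives the robot as it stands. Calls block until the motion is done:
- bot.goto(position, orientation): joint-space move of the TCP to a pose.
- bot.line_to(position, rot=None, max_speed=0.15): straight line of the TCP; rot=None keeps the orientation; max_speed is the mean speed in m/s.
- bot.set_joints(angles): joint-space move.
- bot.set_gripper(opening, newtons=None): opening from 0.0 (shut) to 1.0 (fully open); newtons is the grip in N (None keeps the last); returns when the fingers have stopped.
- bot.hold(seconds).
- bot.inverse_kinematics(position, orientation): joint angles nearest the present ones, or None.
- bot.read_camera(name): name is "side" or "top"; returns a dict with "pixels" (400x640x3 uint8, blue, green, red), "fx", "fy", "cx", "cy" (pixels), "k1" (the pictures are not rectified: a ray, as slopes to the right and down, at radius r is drawn at 1 + k1 r^2 times it, then the intrinsics apply), "R" (3x3) and "t" (3): a world point X has camera coordinates R X + t. Camera axes: x right, y down, z forward; pixel columns grow to the right and rows downward; lengths in m; the calibration is good to about 2 mm. A picture is of the moment at which its call begins. There is no depth.
A pose or a line that the arm cannot do raises bot.MotionError and nothing moves.
- bot.job_done(): hands the job in; it is judged then, once.
Readings, each from a call of its own:
- bot.current_clock(): time.
- bot.current_joints(): joint angles.
- bot.current_joint_vel(): joint speeds.
- bot.current_effort(): joint torques, N m.
- bot.current_ee_pos(): TCP position.
- bot.current_tool_rot(): TCP orientation.
- bot.current_contact_force(): force on the tool from outside, world axes, zero at the start.
- bot.current_ft_torque(): the same for the moment, N m.
- bot.current_opening(): opening from 0.0 (shut) to 1.0 (fully open).
- bot.current_grip_force(): force on a finger pad.
Only numpy, scipy, OpenCV 4.12 (cv2) and the standard library are available. Lean on these libraries where they do the work, as an engineer would, in place of code of your own. Each camera call takes 0.05 s, during which the arm holds its last target. There are 200 camera calls.

## Task

Put the small tea tin away: set it down upright inside the open wooden tea box, without dropping it, and let go. Then push the box's leaning lid over past upright so that it falls shut by its own weight; do not press or guide it down, nor touch it once it falls, and leave the other things on the worktop where they stand.

Things in the scene. Friction and masses are not known exactly. Their poses are not given: they have to be found in the camera images.
- tin_center (a point): The small round tea tin, dark red, 58 mm across and 72 mm tall, about 0.1 kg, standing loose on the worktop to the right of the box; the point is its centre, half-way up (36 mm above its underside), z along its axis. It is the shorter and slimmer of the two tins.
- tall_tin: The taller round tea tin, dark green, 72 mm across and 105 mm tall, loose; not to be moved. Origin at the centre of its underside.
- tea_box: Open oak tea box, heavy and fixed to the worktop: 160 mm (its x) by 220 mm (its y) outside, 92 mm high, walls and floor 8 mm thick, so 144 x 204 mm inside with the inner floor 8 mm above the worktop. Origin at the centre of its underside, z up. The lid is hinged along the far long rim: the hinge line runs along the box's y at box x = +80 mm, height 92 mm.
- lid (a joint): Hinge angle of the box lid, rad: 0 = shut flat on the rim, 1.57 = upright, 1.92 = leaning back against its stop, away from the box (towards the box's +x), where it rests at the start. The hinge moves freely, with little friction and no spring: short of upright (clearly below 1.57) the lid falls shut by itself in about a second.
- lid_edge (a point): Middle of the free long edge of the lid, a flat oak board 165 mm from hinge to free edge, 220 mm wide, 10 mm thick, 0.33 kg; the point is half-way through its thickness. Its own -x runs on from hinge to free edge, its z is the outside (top) face, which looks away from the box while the lid stands open. At the start it is about 245 mm above the worktop and lies about 65 mm beyond the hinge line.
- salt: Round oak salt cellar, 89 mm across, 81 mm tall, loose, left of the box; not to be moved. Origin at the centre of its underside.
- spice: Spice jar with a red cap, 45 mm across, 106 mm tall, loose, left of the box; not to be moved. Origin at the centre of its underside.
Mind the look-alikes: they are no part of the job. What is shaped like the part that bears tin_center but blue or purple is not meant.

How it is judged:
By the outcome, as a careful person would: the job done as asked, in the order asked, and still so for the second after the job is handed in, with the robot touching nothing.
It also fails if it takes over 58 s, if anything falls off the work surface, if the arm or the gripper's body presses on something with over 40 N, if the wrist force passes 120 N, or if a joint passes its speed limit or range.

## Working session

There is one attempt and no reset: what is moved stays moved. The work goes in short steps, each a Python script; the robot and the scene stay as the last script left them, time stands still between calls to the robot, and variables do not carry over. Pictures are saved under pics/ and viewed, at most 10 in all, crops included, and the job is handed in when it is done.

```bash
mkdir -p pics
cat > h.py <<'E'
import numpy as np, cv2
from workcell import bot
def snap(n,f):
    c=bot.read_camera(n); cv2.imwrite('pics/'+f,c['pixels']); return c
def ray(c,u,v):
    K=np.array([[c['fx'],0,c['cx']],[0,c['fy'],c['cy']],[0,0,1.]])
    p=cv2.undistortPoints(np.array([[[u,v]]],float),K,np.array([c['k1'],0,0,0.]))[0,0]
    R=np.array(c['R']);t=np.array(c['t']); return -R.T@t, R.T@np.array([p[0],p[1],1])
def onz(c,u,v,z):
    o,d=ray(c,u,v); return o+d*(z-o[2])/d[2]
def proj(c,X):
    X=np.atleast_2d(X)@np.array(c['R']).T+np.array(c['t']); s=X[:,:2]/X[:,2:]
    s=s*(1+c['k1']*(s**2).sum(1,keepdims=True)); return s*[c['fx'],c['fy']]+[c['cx'],c['cy']]
E
python3 - <<'E'
from h import *
for n in('top','side'):
    c=snap(n,n+'0.png'); print(n,c['fx'],c['k1'],-np.array(c['R']).T@c['t'],np.array(c['R'])[2])
print(bot.current_tool_rot(),bot.current_clock())
E
```

```text
top 371.07746242873634 -0.03266794224133211 [0.42832449 0.00385939 1.21146914] [ 0.0718584  -0.0163262  -0.99728122]
side 390.3609965974423 0.020325066441429934 [ 0.46835094 -0.76827671  1.16998766] [ 0.01265456  0.58159248 -0.81338186]
[-3.05807953e+00 -7.12480424e-01  1.31901616e-05] 0.1
```

View pics/top0.png

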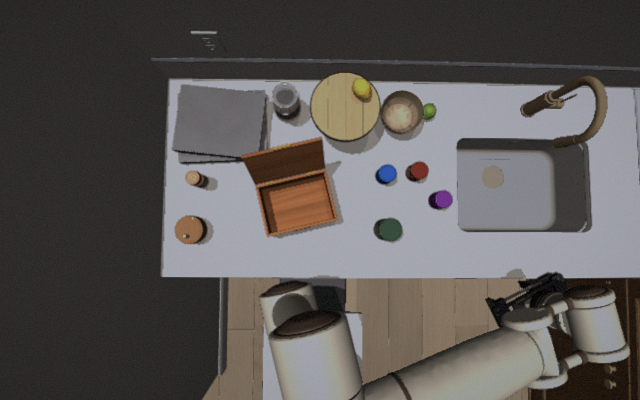

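View pics/side0.png

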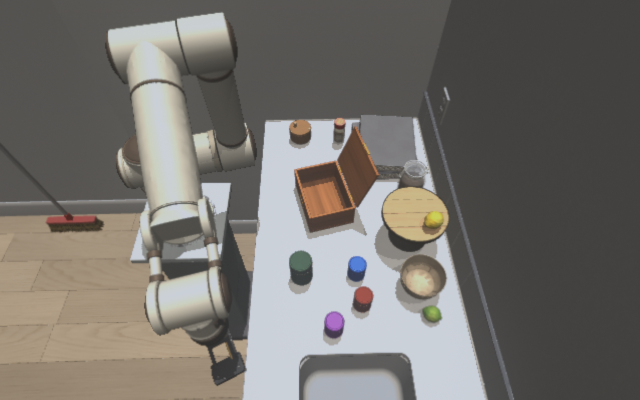

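The top view has three same-shaped tins: blue at (387,174), red at (419,171) and purple at (443,200). The tall green one is at (389,230). In the side view red is at (363,299). Red is the one meant, because the task says dark red and rules out blue and purple. I'll confirm this in an enlarged crop.

Run:
```python
import cv2,numpy as np
a=cv2.imread('pics/top0.png')[130:245,235:465]; b=cv2.imread('pics/side0.png')[125:345,280:390]
cv2.imwrite('pics/topc.png',cv2.resize(a,None,fx=3.4,fy=3.4,interpolation=cv2.INTER_CUBIC))
s=cv2.imread('pics/side0.png')[225:345,280:440]
cv2.imwrite('pics/sidec.png',cv2.resize(cv2.imread('pics/side0.png')[125:325,270:440],None,fx=3,fy=3,interpolation=cv2.INTER_CUBIC))
```

```text
(no output)
```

View pics/topc.png

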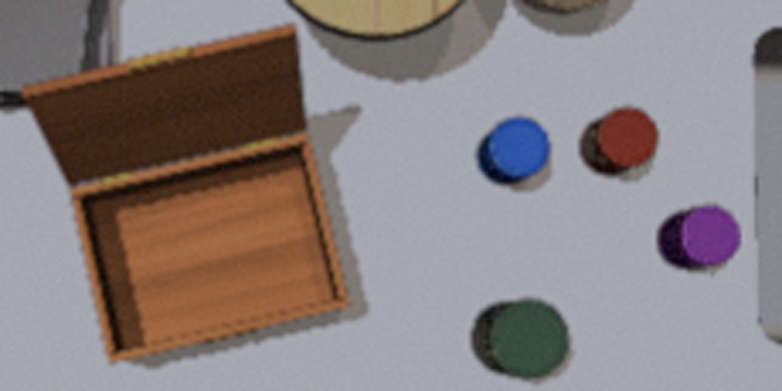

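View pics/sidec.png

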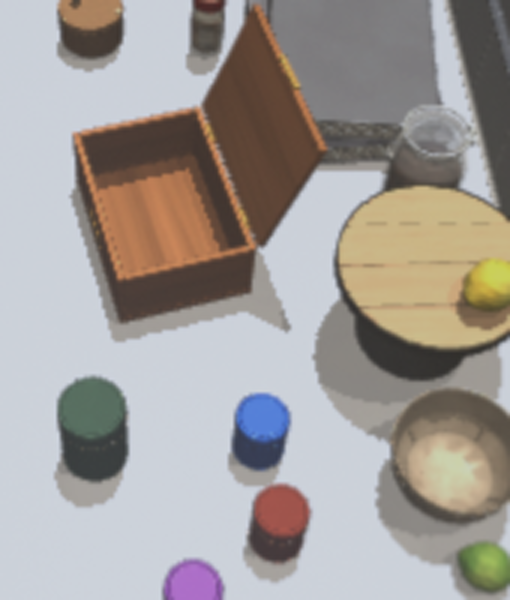

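The crop confirms it. Red top face is at topc (627,137), which is top pixel (419.4,170.3). In the side view it is at (363.7,295.3). The box rim and lid corners are clear in both crops.

Run:
```python
from h import *
np.set_printoptions(precision=4,suppress=True)
T=bot.read_camera('top');S=bot.read_camera('side')
tp=lambda u,v:(235+u/3.4-.35,130+v/3.4-.35); sp=lambda u,v:(270+u/3-.33,125+v/3-.33)
def tri(a,b):
    o1,d1=ray(T,*a);o2,d2=ray(S,*b); d1/=np.linalg.norm(d1);d2/=np.linalg.norm(d2)
    s=np.linalg.lstsq(np.c_[d1,-d2],o2-o1,rcond=None)[0]
    p,q=o1+s[0]*d1,o2+s[1]*d2; return (p+q)/2,np.linalg.norm(p-q)
print('red',onz(T,*tp(627,137),.072),onz(S,*sp(281,511),.072))
print('blue',onz(T,*tp(521,147),.072),'purple',onz(T,*tp(713,236),.072),'green',onz(T,*tp(530,338),.105))
for a in[(112,358),(345,303),(305,138),(75,187)]:print('rim top',onz(T,*tp(*a),.092))
for a in[(78,135),(122,278),(252,247)]:print('rim side',onz(S,*sp(*a),.092))
print('lid corners',tri(tp(25,92),sp(255,7)),tri(tp(297,27),sp(325,150)))
print('board',tri((345,105),(415,215)),'lemon',tri((362,88),(434,220)),'edge L/front',tri((312,107),(386,205)), 'glass', tri((286,92),(414,172)))
```

```text
red [ 0.6043 -0.3294  0.072 ] [ 0.6054 -0.3314  0.072 ]
blue [ 0.5938 -0.2315  0.072 ] purple [ 0.5139 -0.4078  0.072 ] green [ 0.4201 -0.2318  0.105 ]
rim top [0.3994 0.1358 0.092 ]
rim top [ 0.4497 -0.0697  0.092 ]
rim top [ 0.5969 -0.0332  0.092 ]
rim top [0.5507 0.1714 0.092 ]
rim side [0.4027 0.1369 0.092 ]
rim side [ 0.453  -0.0684  0.092 ]
rim side [ 0.5985 -0.0311  0.092 ]
lid corners (array([0.6077, 0.1886, 0.2455]), np.float64(0.0006173401537855803)) (array([ 0.6614, -0.0212,  0.2481]), np.float64(0.002371234974677423))
board (array([ 0.7877, -0.0923,  0.1292]), np.float64(0.0020741267561840736)) lemon (array([ 0.8279, -0.1381,  0.1687]), np.float64(0.0018627275210940104)) edge L/front (array([0.7542, 0.0002, 0.076 ]), np.float64(0.08528534834357474)) glass (array([0.8185, 0.0838, 0.1319]), np.float64(0.012644053285517117))
```

```bash
cat >> h.py <<'E'
from scipy.spatial.transform import Rotation as Ro
PSI=np.radians(13.75); BC=np.array([.5005,.0515,0]); BX=np.array([np.cos(PSI),np.sin(PSI),0]); BY=np.array([-np.sin(PSI),np.cos(PSI),0])
def down(a):  # fingers close along world yaw a
    y=np.array([np.cos(a),np.sin(a),0]);z=np.array([0,0,-1.]); return Ro.from_matrix(np.c_[np.cross(y,z),y,z]).as_rotvec()
def best(p,a):
    o=[(abs(q[5]),b) for b in(a,a+np.pi) for q in[bot.inverse_kinematics(p,down(b))] if q is not None]
    return down(min(o)[1])
E
python3 - <<'E'
from h import *
p=np.array([.605,-.3305,.2]); r=best(p,.11)
bot.goto(p,r); print(bot.current_clock(),bot.current_joints())
bot.line_to([p[0],p[1],.12])
bot.line_to([p[0],p[1],.10],max_speed=.08)
a=snap('side','g.png')['pixels']; b=snap('top','g2.png')['pixels']
cv2.imwrite('pics/grasp.png',np.hstack([cv2.resize(a[220:345,290:430],None,fx=3,fy=3),cv2.resize(b[100:225,360:480],None,fx=3,fy=3)]))
print(bot.current_clock(),bot.current_contact_force())
E
```

```text
1.675 [-6.76603253e-01  4.61440390e-01  1.25214013e+00 -5.03711859e-04
  1.42779431e+00 -7.84546234e-01]
2.8583 [-0.124299   -0.59130608  0.33873299]
```

View pics/grasp.png

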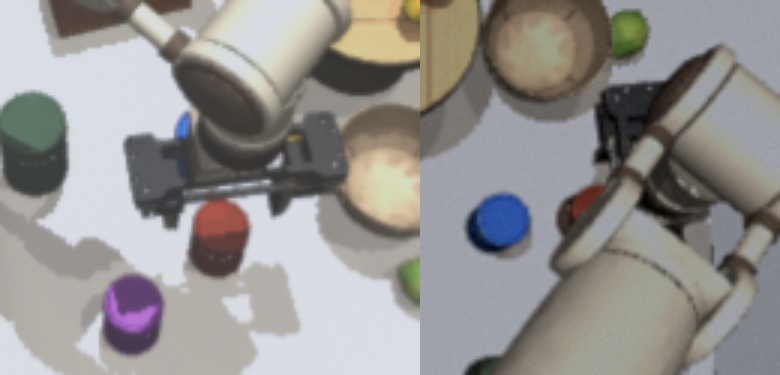

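The picture shows the fingers straddling the red tin symmetrically in the side crop (tin top at ~(220,225), fingers at ~170 and ~280). The blue and purple tins are clear. I'll check the bowl's height, then descend and grip.

Run:
```python
from h import *
T=bot.read_camera('top');S=bot.read_camera('side')
for z in(.06,.08,.1): print(z,onz(T,402,112,z),onz(S,423,276,z),onz(T,402,133,z))
x,y=.605,-.3305
bot.line_to([x,y,.05],max_speed=.1); print(bot.current_contact_force())
bot.line_to([x,y,.030],max_speed=.06); print(bot.current_contact_force())
bot.set_gripper(0.3,20); print(bot.current_opening()*92,bot.current_grip_force(),bot.current_contact_force())
bot.line_to([x,y,.21],max_speed=.12); print(bot.current_opening()*92,bot.current_grip_force(),bot.current_contact_force(),bot.current_clock())
```

```text
0.06 [ 0.79191897 -0.28065323  0.06      ] [ 0.79462864 -0.27042769  0.06      ] [ 0.72373229 -0.27989694  0.06      ]
0.08 [ 0.78560366 -0.2757115   0.08      ] [ 0.78874969 -0.27939804  0.08      ] [ 0.71860132 -0.27496835  0.08      ]
0.1 [ 0.77928835 -0.27076977  0.1       ] [ 0.78287075 -0.28836839  0.1       ] [ 0.71347034 -0.27003975  0.1       ]
[ 0.04920505  0.5428588  -0.37818508]
[-0.78633658 -0.13328241  0.19614386]
55.60099471205399 19.99598044407321 [ 0.12634287 -0.08396829  1.08804352]
55.65694313391954 19.98761184149771 [-0.13472371 -0.44343295 -0.46019529] 6.375
```

Run:
```python
from h import *
p=BC-.012*BX+[0,0,.21]; r=best(p,PSI+np.pi/2)
bot.goto(p,r); print(bot.current_clock(),bot.current_joints())
a=snap('side','b.png')['pixels']; b=snap('top','b2.png')['pixels']
cv2.imwrite('pics/place.png',np.hstack([cv2.resize(a[110:280,260:390],None,fx=3,fy=3),cv2.resize(b[110:280,230:360],None,fx=3,fy=3)]))
```

```text
8.0917 [-1.48001188e-01 -5.80428819e-02  1.83074795e+00 -1.81827071e-04
  1.36849238e+00  1.18291019e+00]
```

View pics/place.png

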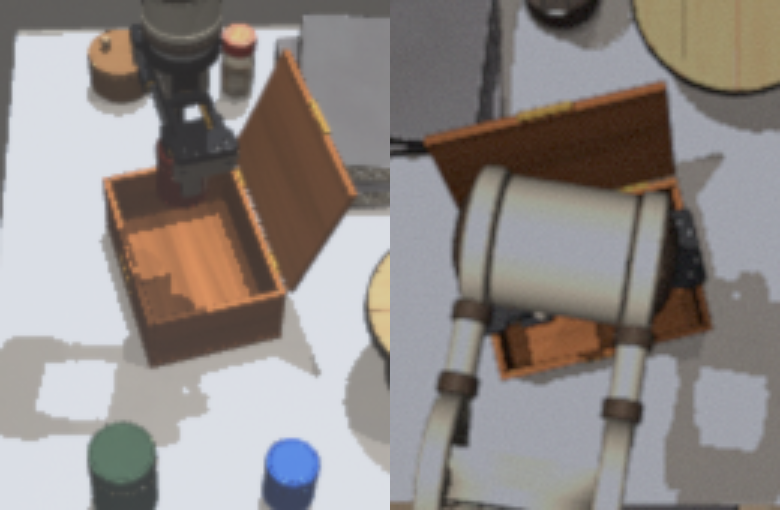

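The tin is held above the box interior, inside the rim in the side crop (tin at ~(180,175)), and the gripper is clear of the lid. Next I lower it with force checks.

Run:
```python
from h import *
p=BC-.012*BX
L=lambda z,v:bot.line_to([p[0],p[1],z],max_speed=v)
L(.12,.12); print(bot.current_contact_force())
L(.044,.08); f0=np.array(bot.current_contact_force()); print(f0)
z=.044
while z>.033:
    z-=.001; L(z,.02); f=np.array(bot.current_contact_force())
    if f[2]-f0[2]>2.5: break
print(z,f,bot.current_ee_pos())
w=bot.current_opening()
bot.set_gripper(min(1,w+.2)); bot.hold(.2); print(bot.current_contact_force(),bot.current_opening())
L(.20,.1); print(bot.current_clock())
q=BC+.19*BX+[0,0,.36]; r=bot.current_tool_rot()
print(bot.inverse_kinematics(q,r),bot.inverse_kinematics(q*[1,1,0]+[0,0,.2],r))
L(.36,.15)
snap('top','t3.png'); a=snap('side','c.png')['pixels']
cv2.imwrite('pics/placed.png',cv2.resize(a[110:280,260:420],None,fx=3,fy=3))
print(bot.current_clock())
```

```text
[-0.47094356  0.06237414 -1.06248186]
[ 0.40710523 -0.87284427 -0.74763231]
0.03699999999999999 [-4.19314533  0.41627878  8.89041245] [0.48917863 0.04864063 0.03813302]
[-0.22098684 -0.50935541  0.13598435] 0.7997736061903806
14.3833
[-3.40684920e-02  4.32292411e-01  9.81836611e-01  1.21055235e-04
  1.72878576e+00  1.29675273e+00] [-3.40684920e-02  4.69449405e-01  1.24175522e+00  1.20713281e-04
  1.43171016e+00  1.29671695e+00]
15.7
```

View pics/placed.png

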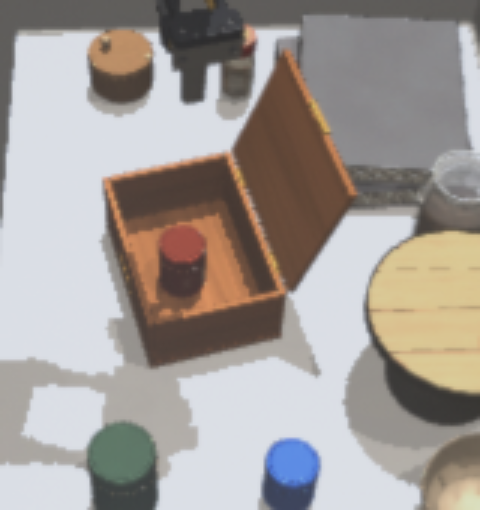

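The red tin stands upright in the box at crop pixel (183,260), and the lid still leans open. Now the lid.

Run:
```python
from h import *
bot.set_gripper(0)
P=lambda x,z:BC+x*BX+[0,0,z]
bot.line_to(P(.19,.36),max_speed=.2)
bot.line_to(P(.19,.21),max_speed=.12); f0=np.array(bot.current_contact_force()); print(f0)
x=.19
while x>.0801:
    x-=.01 if x>.1201 else .005; bot.line_to(P(x,.21),max_speed=.06)
    f=np.array(bot.current_contact_force())-f0; print(round(x,3),f@BX,bot.current_clock())
snap('side','d0.png')
bot.hold(.3); c=snap('side','d.png')
cv2.imwrite('pics/lid.png',cv2.resize(c['pixels'][90:280,240:420],None,fx=3,fy=3))
```

```text
[ 0.34729299 -0.7389203   0.92025495]
0.18 -1.256609896369916 19.6917
0.17 -0.5771288266830025 20.0083
0.16 -1.5056947041093258 20.325
0.15 0.5664000770474323 20.6417
0.14 1.7600064445899064 20.9583
0.13 -0.10247510519454271 21.275
0.12 1.1098699792597988 21.5917
0.115 0.47870420989986356 21.8417
0.11 -0.2569959683136955 22.0917
0.105 -0.5524167297008524 22.3417
0.1 -0.5676495382584105 22.5917
0.095 -0.10943826867140527 22.8417
0.09 -0.4208975559532111 23.0917
0.085 -0.36634507701018276 23.3417
0.08 -0.43100195029967836 23.5917
```

View pics/lid.png

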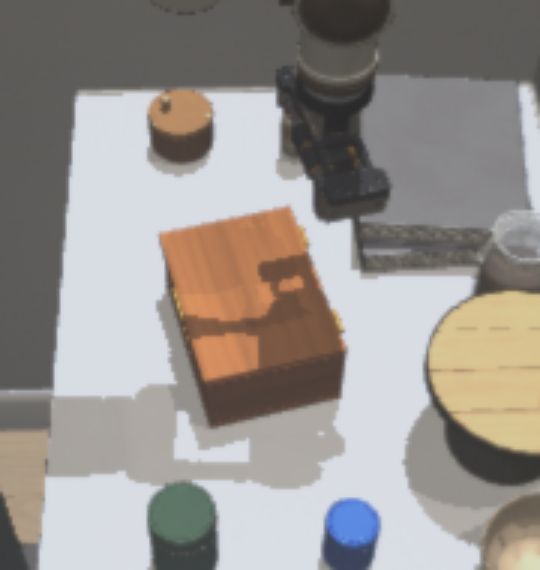

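The lid is shut flat on the rim and the gripper is clear above it. The salt cellar, green tin and blue tin stand where they were.

Run:
```python
from h import *
bot.line_to(BC+.08*BX+[0,0,.3]); bot.hold(.5)
print(bot.current_clock(),bot.current_contact_force()); print(bot.job_done())
```

```text
25.2417 [-0.20938055 -0.10539998 -1.03997219]
the job is handed in; nothing more can be done
None
```

The red tin was set down upright in the box and released, and the lid was pushed past upright and fell shut on its own; I handed the job in at about 25 s without being given a verdict.

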